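Hang the deep gear pail by its bail

TASK

Two aluminium gear pails stand on the inspection shelf with their wire bails folded over to one side. Swing the bail of the deep pail upright while that pail still stands on the shelf, then hang the pail by its bail over both prongs of the twin-prong hanger, so that it hangs still and clear of the shelf. Leave the shallow pail where it stands.

Things in the scene. Friction and masses are not known exactly. Their poses are not given: they have to be found in the camera images.
- deep_pail: The deeper of two round aluminium pails: 95 mm tall (the other 50), outside diameter 82 mm at the foot, 96 at the rim, 3 mm wall, empty, loose, 0.3 to 0.5 kg. Origin: centre of its underside; z up. Its bail's hinge axis runs along its y, 85 mm above the underside, through the pail's axis. The bail is folded out to its -x side.
- deep_bail (a joint): Bail angle of the deep pail, rad: 0 = level, towards the pail's -x; pi/2 = upright; pi = level towards +x (stops at 0 and pi). Starts folded, 0.45 to 0.75. Slightly stiff: the bail stays where it is left, and under 0.5 N at its bar swings it without the pail sliding. Two legs, 57 mm either side along the pail's y, carry a straight cross bar 85 mm from the hinge axis.
- deep_bail_bar (a point): Middle of the cross bar of the deep pail's bail, on its centre line. The bar is 8 mm round steel, 106 mm long between the legs, along this point's y (the pail's y). Upright, it is 170 mm above the underside, with 71 mm free between bar and rim, through which the prongs pass from their free ends (the pail hangs below them). The point turns with the bail.
- shallow_pail: The shallower pail: same material, diameter and bail as the deep one but only 50 mm tall (hinge 40 mm up); loose; it must stay where it is. Origin: centre of its underside. Its bail is folded to its -x side, too.
- hanger: Fixed hanger: base plate 190 x 120 x 12 mm with two equal steel prongs of 8 mm rod, 34 mm either side of its origin along its y, free space between. Origin on the shelf right below the seat; x points away from the prongs' free ends. Each prong runs back, level and 20 mm above the seat, from x = +45 to a post at x = +95 mm that goes down to the base. Its top is 26 mm above the seat.
- hanger_seat (a point): Point 220 mm above the shelf, midway between the two prongs, level with the rods' centre line at the floor of their dips; axes as the hanger's. The dips are open to the top: floor level from x = -18 to +18 mm, rising to an upturned tip 22 mm higher at x = -40 and to 20 mm higher at x = +45. A bail bar resting in both dips lies along y, its centre line 8 mm above this point.
Not all that is in view belongs to the job. Leave any green look-alike of the hanger alone. Leave any yellow look-alike of the deep_pail alone.

How it is judged (in metres and radians):
On the way, in this order (a step that is already met when the one before it is completed fails the run):
1. the deep pail's bail is upright (within 20 degrees) while the pail stands on the shelf (value of joint deep_bail between 1.22 and 1.92 rad and height (world z) of deep_pail below 0.008 m and angle between deep_pail's own z axis and vertical below 0.1 rad), for 0.2 s.
2. the deep pail is off the shelf (height (world z) of deep_pail above 0.03 m), for 0.1 s.
At the end, for the whole second after the job is handed in: The bail's bar lies in the dips of both prongs (30 mm along, 20 mm across, 3 to 20 mm above the seat, parallel within 11 degrees); the deep pail hangs over 30 mm clear, upright within 17 degrees, at rest (under 50 mm/s); the shallow pail is within 30 mm of its start (x of deep_bail_bar in the frame of hanger_seat between -0.03 and 0.03 m and y of deep_bail_bar in the frame of hanger_seat between -0.02 and 0.02 m and z of deep_bail_bar in the frame of hanger_seat between 0.003 and 0.02 m and angle between the y axis of deep_bail_bar and the y axis of hanger_seat, either way round below 0.2 rad and height (world z) of deep_pail above 0.03 m and angle between deep_pail's own z axis and vertical below 0.3 rad and linear speed of deep_pail below 0.05 m/s and distance of shallow_pail from where it was at the start of the episode below 0.03 m); the robot touches nothing.
It fails at once if the shallow pail is moved by more than 30 mm (distance of shallow_pail from where it was at the start of the episode above 0.03 m).
It also fails if it takes over 64 s, if anything falls off the work surface, if the arm or the gripper's body presses on something with over 40 N, if the wrist force passes 120 N, or if a joint passes its speed limit or range.

ROBOT

A 6-joint arm with a two-finger parallel gripper is mounted at the origin on the work surface. World frame = base frame: x ahead of the robot, y to its left, z up, the work surface at z = 0. Lengths are in mm, angles in rad, forces in N, time in s.
With the tool pointing down it reaches from about 350 to 1000 mm from the base axis. Payload 7.1 kg.
Tool frame: the origin (TCP) lies on the mounting face of the last link; the fingertips stand 173 mm ahead of it and the grasp point (between the pads) lies bot.grasp_offset ahead of it (bot.grasp_offset is the distance from the TCP to the grasp point, in mm); z points along the fingers, y is the direction in which the jaws open and shut (so a half turn about z gives the same grasp; the last joint's range is limited). The gripper opens to 85 mm and grips with 20 to 120 N. Pads are 22 mm wide; open, the fingers measure 114 mm over their backs; the gripper's body (76 mm by 85 mm) begins 54 mm behind the grasp point. The pads swing forward as they close: fully open they stand 13 mm farther back than shut.
Start: joints at [-1.196, 0.423, 1.63, -0, 1.089, -0.019], TCP at [239.829, -577.138, 404.719] pointing down, gripper open.
Joint ranges: [-3, 3], [-0.9, 2.11], [0.09, 2.58], [-1.31, 4.45], [0.11, 2.69], [-2.54, 2.54]. Speed limits (rad/s): [2.39, 2.39, 3.01, 3.14, 3.14, 3.14].

INTERFACE

Orientations are given as a 3x3 rotation matrix whose columns are the frame's x, y, z axes.
In Python, from bench import bot gives the robot as it stands.
- The arm moves only by the tool arm_command, never from a script. Its argument "commands" is a list of rows, each an object of numbers: "x", "y", "z": the shift along the tool's x, y, z normalised to -1 to 1, where 1 is 4 cm; "wx", "wy", "wz": the turn, a rotation vector about the tool's x, y, z normalised to -1 to 1, where 1 is 6 degrees; "jaw": the opening in per cent of the stroke, from 0 (shut) to 100 (fully open). A call has 1 to 10 rows; each row shifts and turns the commanded pose from where the row before left it, along the tool's axes as they then stand; what a row does not reach is not made up. A row lasts 1/12 s, in which the tool goes at most 41.7 mm and 7.16 degrees, less where a joint would pass 70% of its speed; a pose out of reach is approached as far as the arm can. A call with a number of a shift or a turn outside -1 to 1 is refused whole. A call with a gripper value outside its range is refused whole. The fingers move at their own pace and stop on an object; the grip force is fixed at half the most. Time passes only in rows, so rows that do not move let the fingers close. It gives the time, the measured TCP pose, the force and the opening at its end, in the units of the state.
- bot.get_state(): the state, without advancing time (a new reading comes with each control period).
- bot.get_image(name): name is "scene" or "top" or "wrist"; returns a dict with "image" (480x640x3 uint8, red, green, blue), "fx", "fy", "cx", "cy" (pixels), "k1" (the pictures are not rectified: a ray, as slopes to the right and down, at radius r is drawn at 1 + k1 r^2 times it, then the intrinsics apply), "rvec" (rotation vector, rad) and "tvec" (3), from world to camera coordinates, as OpenCV has them. Camera axes: x right, y down, z forward; pixel columns grow to the right and rows downward; lengths in mm; the calibration is good to about 2 mm. A picture is of the moment at which its call begins. There is no depth.
- bot.close_job(): hands the job in, once; it reports no verdict.
The state is a dict: "time_s": time; "q": joint angles; "joint_vel": joint speeds; "effort": joint torques, N m; "tcp_pos": TCP position; "ee_rot": TCP orientation; "contact_force": force on the tool from outside, world axes, zero at the start; "wrist_torque": the same for the moment, N m; "finger_gap": opening from 0.0 (shut) to 1.0 (fully open).
Only numpy, scipy, OpenCV 4.12 (cv2) and the standard library are available. Lean on these libraries where they do the work, as an engineer would, in place of code of your own. Each camera call takes 0.05 s, during which the arm holds its last target.

## Working session

There is one attempt and no reset: what is moved stays moved. The work goes in short steps, Python scripts to look and compute and a tool call to move; the robot and the scene stay as the last step left them, time stands still between calls to the robot, and variables do not carry over. Pictures are saved under pics/ and viewed, and the job is handed in when it is done.

Besides the shell and the picture viewer there is one more tool, called in YAML: its name, and indented under it one key for each argument. arm_command: Moves the arm, as the interface text tells. Its arguments: {"type":"object","properties":{"commands":{"type":"array","items":{"type":"object","properties":{"x":{"type":"number"},"y":{"type":"number"},"z":{"type":"number"},"wx":{"type":"number"},"wy":{"type":"number"},"wz":{"type":"number"},"jaw":{"type":"number"}}}}},"required":["commands"]}

```bash
ls; mkdir -p pics; python3 - <<'E'
from bench import bot
import cv2
s=bot.get_state()
for k,v in s.items(): print(k,v)
print(bot.grasp_offset)
for n in ("scene","top","wrist"):
    d=bot.get_image(n)
    cv2.imwrite(f"pics/{n}0.png",cv2.cvtColor(d["image"],cv2.COLOR_RGB2BGR))
    print(n,{k:v for k,v in d.items() if k!="image"})
E
```

```text
pics
time_s 0.0
q [-1.19604484e+00  4.23848004e-01  1.63067240e+00  2.28104854e-06
  1.08859441e+00 -1.90142039e-02]
joint_vel [-1.50224000e-04  3.54149405e-04 -1.33910132e-05 -1.44775317e-03
  1.29566517e-03  2.64274912e-04]
effort [-3.94241768e-03 -5.57401478e+01 -2.81736445e+01 -2.12373334e-04
  7.44630117e-03 -2.68693168e-05]
tcp_pos [ 239.70952824 -576.91062041  403.94792782]
ee_rot [[ 9.23471249e-01  3.83667230e-01 -5.55292713e-04]
 [ 3.83667631e-01 -9.23470162e-01  1.41725981e-03]
 [ 3.09598948e-05 -1.52184653e-03 -9.99998842e-01]]
contact_force [-1.07067838  0.90584263  0.30128531]
wrist_torque [-0.01160082 -0.00147903  0.0294976 ]
finger_gap 1.0015755828012591
154.70000000000002
scene {'fx': 577.896149445377, 'fy': 577.896149445377, 'cx': 324.1272468564676, 'cy': 244.15115912784833, 'k1': -0.1465860337539962, 'rvec': array([ 0.85398147,  2.42193089, -1.2201732 ]), 'tvec': array([ 400.63363152,  -24.41602746, 1600.82857437])}
top {'fx': 602.9407516059971, 'fy': 602.9407516059971, 'cx': 317.6482444378228, 'cy': 234.03771528654144, 'k1': -0.007660886425138358, 'rvec': array([ 2.13494867, -2.19022837,  0.12632074]), 'tvec': array([ -16.75913361,  512.90882543, 1210.8662685 ])}
wrist {'fx': 356.4010173366586, 'fy': 356.4010173366586, 'cx': 326.91207185505635, 'cy': 244.84945459287042, 'k1': 0.01737647908988795, 'rvec': array([-2.40766574,  1.6056674 ,  0.23503552]), 'tvec': array([-624.52588744,  -38.63552881,  379.0102536 ])}
```

View pics/scene0.png

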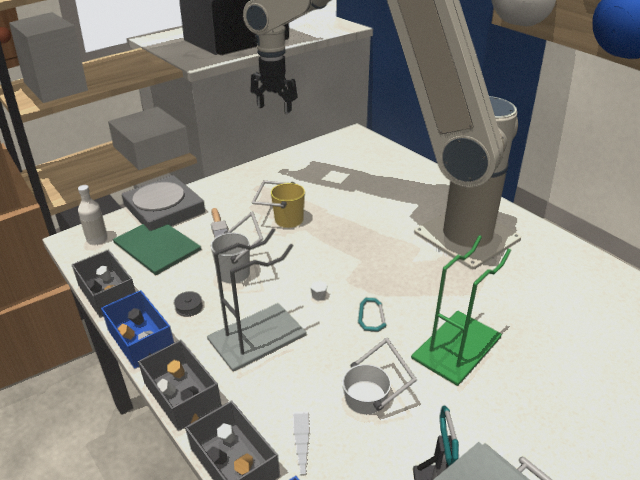

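View pics/top0.png

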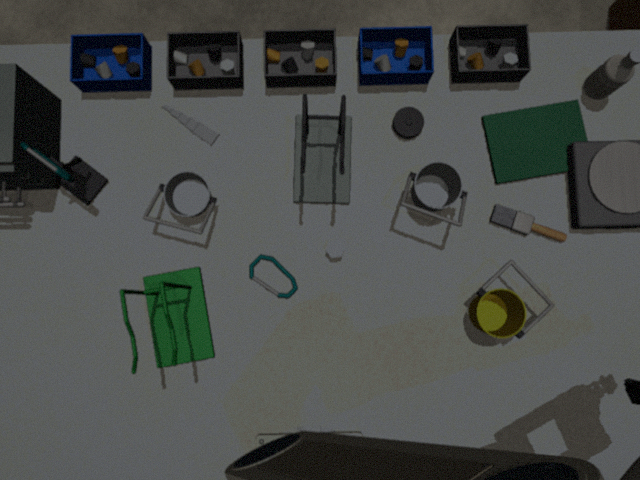

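View pics/wrist0.png

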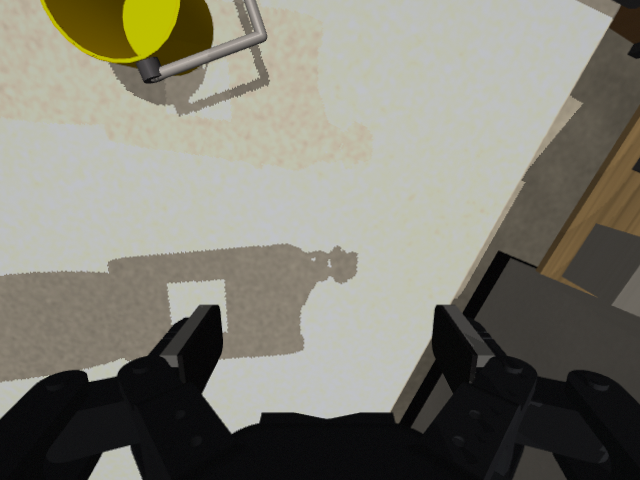

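The scene view shows the deep pail at about (233,258), with the grey hanger in front of it at about (255,335). The shallow pail is at (367,390). In the top view the deep pail is at (437,188), its bail folded toward the robot, and the hanger is at (322,160) with its free ends pointing down the image. I'll take enlarged crops next.

```bash
cat > h.py <<'E'
import numpy as np, cv2
from bench import bot
def ray(d,u,v):
    K=np.array([[d['fx'],0,d['cx']],[0,d['fy'],d['cy']],[0,0,1.]])
    # distortion: radial of undistorted; invert with cv2
    p=cv2.undistortPoints(np.array([[[u,v]]],float),K,np.array([d['k1'],0,0,0.]))[0,0]
    R=cv2.Rodrigues(d['rvec'])[0]
    o=-R.T@d['tvec']; w=R.T@np.array([p[0],p[1],1.])
    return o,w/np.linalg.norm(w)
def at_z(d,u,v,z):
    o,w=ray(d,u,v); return o+w*(z-o[2])/w[2]
def tri(obs):
    A=np.zeros((3,3));b=np.zeros(3)
    rs=[ray(*o) for o in obs]
    for o,w in rs:
        P=np.eye(3)-np.outer(w,w);A+=P;b+=P@o
    x=np.linalg.solve(A,b)
    return x,[float(np.linalg.norm((np.eye(3)-np.outer(w,w))@(x-o))) for o,w in rs]
def proj(d,X):
    K=np.array([[d['fx'],0,d['cx']],[0,d['fy'],d['cy']],[0,0,1.]])
    return cv2.projectPoints(np.atleast_2d(np.array(X,float)),d['rvec'],d['tvec'],K,np.array([d['k1'],0,0,0.]))[0][:,0]
def save(d,name,box=None,s=1,pts=None):
    im=cv2.cvtColor(d['image'],cv2.COLOR_RGB2BGR)
    x0,y0,x1,y1=box or (0,0,640,480)
    im=cv2.resize(im[y0:y1,x0:x1],None,fx=s,fy=s,interpolation=cv2.INTER_CUBIC)
    if im.mean()<90: im=cv2.convertScaleAbs(im,alpha=1.8)
    for p in (pts if pts is not None else []): cv2.circle(im,(int((p[0]+.5-x0)*s),int((p[1]+.5-y0)*s)),2,(0,0,255),-1)
    cv2.imwrite('pics/'+name,im)
E
python3 - <<'E'
from h import *
d=bot.get_image('top'); save(d,'t1.png',(380,140,480,240),6); save(d,'t2.png',(280,85,370,235),4)
d=bot.get_image('scene'); save(d,'s1.png',(190,195,330,295),5); save(d,'s2.png',(195,225,325,375),4)
E
```

```text
(no output)
```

View pics/t1.png

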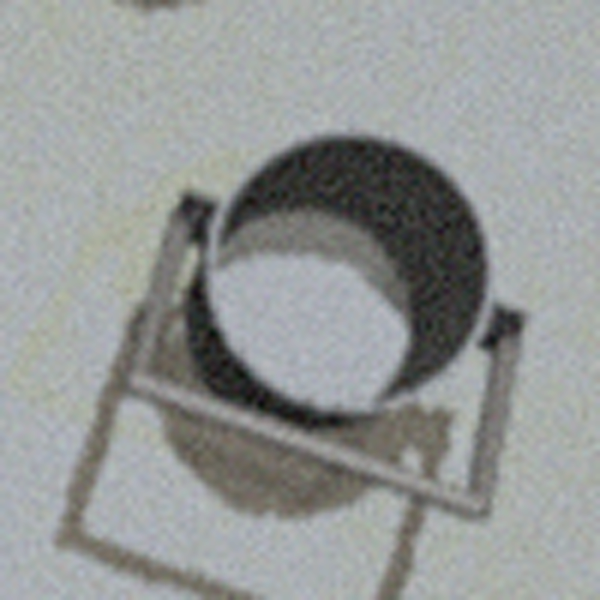

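View pics/t2.png

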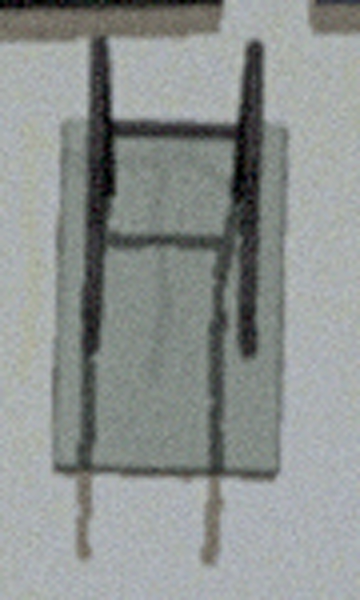

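View pics/s1.png

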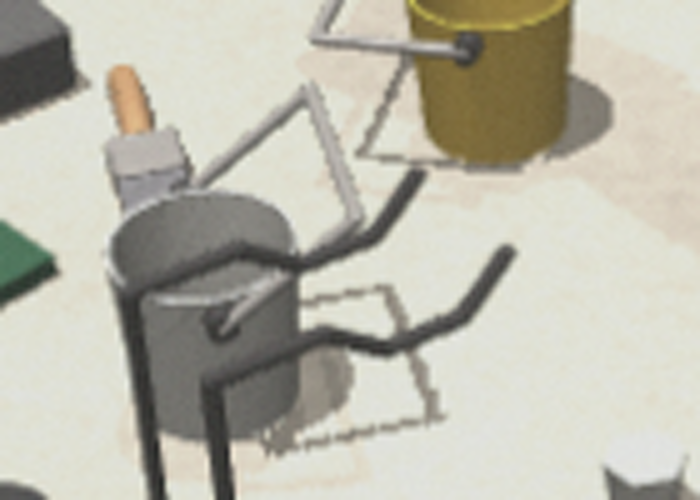

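View pics/s2.png

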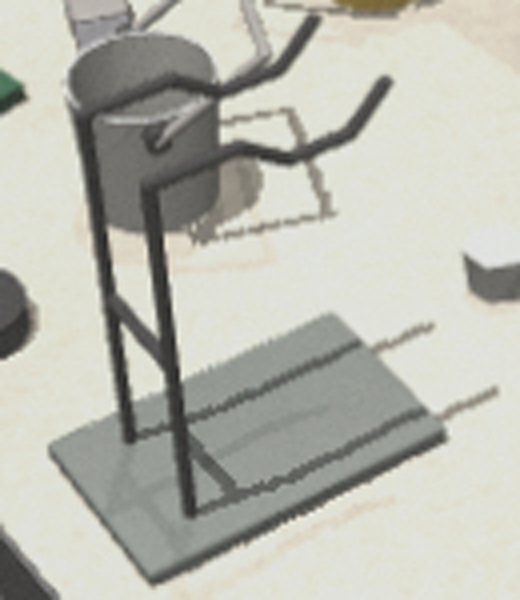

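```bash
python3 - <<'E'
from h import *
T=bot.get_image('top');S=bot.get_image('scene')
def t(n,a,b):
    x,e=tri([(T,*a),(S,*b)]);print(n,x.round(1),np.round(e,1))
    return x
a=t('bar -y',(460.8,224.7),(251.6,212.6)); b=t('bar +y',(402.5,203.3),(261.6,239))
print(np.linalg.norm(a-b))
t('tip -y',(342,173),(274.5,230)); t('tip +y',(303.2,172.5),(292,245.5))
t('top -y',(343.5,96),(216,254)); t('top +y',(305,95),(232.5,271))
print('rim c',at_z(T,438.3,186.3,95))
print('hinges',at_z(T,413,176,85),at_z(T,464.2,195,85))
# rim in scene: ellipse centre approx
print('rim scene',at_z(S,190+203/5,195+247/5,95))
print('base corners top', [at_z(T,280+u/4,85+v/4,12).round(1) for u,v in((62,122),(288,128),(278,474),(53,468))])
print('base corners scene', [at_z(S,195+u/4,225+v/4,12).round(1) for u,v in((50,450),(335,315),(445,432),(152,578))])
E
```

```text
bar -y [ 509.8 -299.   134. ] [1.6 1.6]
bar +y [ 553.1 -190.4  133.2] [2.3 2.3]
116.92517277047702
tip -y [591.1 -72.5 240.5] [2.2 2.2]
tip +y [594.1  -5.9 240. ] [1.8 1.8]
top -y [728.4 -79.3 239.6] [2.4 2.4]
top +y [731.5 -11.8 240.6] [2.6 2.6]
rim c [ 593.16752343 -269.30560739   95.        ]
hinges [ 617.13765893 -222.1102697    85.        ] [ 576.29230444 -321.85168922   85.        ]
rim scene [ 596.28170375 -262.90710372   95.        ]
base corners top [array([770.3,  10.9,  12. ]), array([ 764. , -109.7,   12. ]), array([577.1, -98.4,  12. ]), array([583.3,  19.6,  12. ])]
base corners scene [array([766.9, -98.7,  12. ]), array([578.6, -90.5,  12. ]), array([586.6,  26.7,  12. ]), array([771.6,  16.2,  12. ])]
```

Bar mid ≈ (531,-245,134), which gives a bail angle of about 0.61 rad. The pail is at about (595,-268) with yaw about -0.38. The hanger seat is at about (634,-41,220) with yaw about -0.05. The bar length and tip heights match the given sizes. Next I move above the bar.

arm_command:
  commands:
    - {"x": 0.71,"y": -0.35,"jaw": 60}
    - {"x": 0.71,"y": -0.35,"jaw": 60}
    - {"x": 0.71,"y": -0.35,"jaw": 60}
    - {"x": 0.71,"y": -0.35,"jaw": 60}
    - {"x": 0.71,"y": -0.35,"jaw": 60}
    - {"x": 0.71,"y": -0.35,"jaw": 60}
    - {"x": 0.71,"y": -0.35,"jaw": 60}
    - {"x": 0.71,"y": -0.35,"jaw": 60}
    - {"x": 0.71,"y": -0.35,"jaw": 60}
    - {"x": 0.71,"y": -0.35,"jaw": 60}

```text
invalid input at $.commands[0]: expected keys x, y, z, wx, wy, wz, jaw
```

arm_command:
  commands:
    - {"x": 0.71,"y": -0.35,"jaw": 60}
    - {"x": 0.71,"y": -0.35,"jaw": 60}
    - {"x": 0.71,"y": -0.35,"jaw": 60}
    - {"x": 0.71,"y": -0.35,"jaw": 60}
    - {"wz": -0.95,"jaw": 60}
    - {"wz": -0.95,"jaw": 60}
    - {"wz": -0.95,"jaw": 60}
    - {"wz": -0.95,"jaw": 60}

```text
invalid input at $.commands[0]: expected keys x, y, z, wx, wy, wz, jaw
```

arm_command:
  commands:
    - {"wz": -0.95,"jaw": 60}
    - {"wz": -0.95,"jaw": 60}
    - {"wz": -0.95,"jaw": 60}
    - {"wz": -0.95,"jaw": 60}
    - {"jaw": 60}
    - {"jaw": 60}

```text
invalid input at $.commands[0]: expected keys x, y, z, wx, wy, wz, jaw
```

```bash
python3 - <<'E'
from h import *
s=bot.get_state();print(s['tcp_pos'],s['ee_rot'].round(3).tolist(),s['q'].round(2),s['finger_gap'],s['time_s'],s['contact_force'])
save(bot.get_image('wrist'),'w1.png')
E
```

```text
[ 239.78437103 -577.09699548  404.54330199] [[0.923, 0.384, -0.0], [0.384, -0.923, 0.0], [0.0, -0.0, -1.0]] [-1.2   0.42  1.63  0.    1.09 -0.02] 1.0044065463530956 0.35 [0.12230946 0.155017   0.19289991]
```

View pics/w1.png

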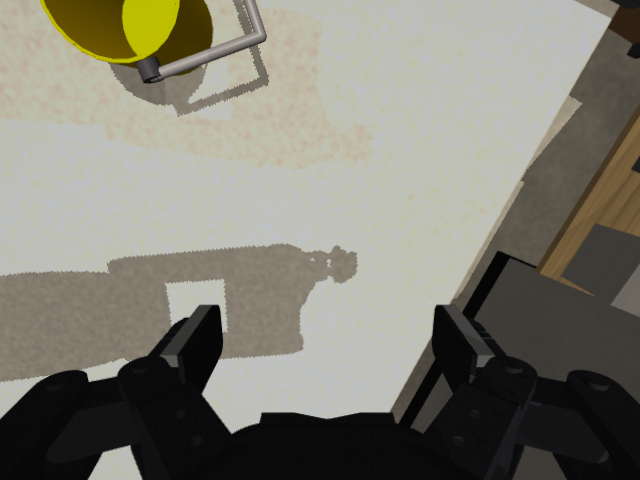

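The call needs all seven keys in every row, so nothing has moved yet.

arm_command:
  commands:
    - {"x": 0.71,"y": -0.35,"z": 0,"wx": 0,"wy": 0,"wz": 0,"jaw": 60}
    - {"x": 0.71,"y": -0.35,"z": 0,"wx": 0,"wy": 0,"wz": 0,"jaw": 60}
    - {"x": 0.71,"y": -0.35,"z": 0,"wx": 0,"wy": 0,"wz": 0,"jaw": 60}
    - {"x": 0.71,"y": -0.35,"z": 0,"wx": 0,"wy": 0,"wz": 0,"jaw": 60}
    - {"x": 0.71,"y": -0.35,"z": 0,"wx": 0,"wy": 0,"wz": 0,"jaw": 60}
    - {"x": 0.71,"y": -0.35,"z": 0,"wx": 0,"wy": 0,"wz": 0,"jaw": 60}
    - {"x": 0.71,"y": -0.35,"z": 0,"wx": 0,"wy": 0,"wz": 0,"jaw": 60}
    - {"x": 0.71,"y": -0.35,"z": 0,"wx": 0,"wy": 0,"wz": 0,"jaw": 60}
    - {"x": 0.71,"y": -0.35,"z": 0,"wx": 0,"wy": 0,"wz": 0,"jaw": 60}
    - {"x": 0.71,"y": -0.35,"z": 0,"wx": 0,"wy": 0,"wz": 0,"jaw": 60}

```text
time_s: 1.23
tcp_pos: [449.2, -337.6, 404.9]
ee_rot: [[0.923, 0.384, 0.0], [0.384, -0.923, -0.0], [0.0, 0.0, -1.0]]
contact_force: [0.5, -0.3, -0.8]
finger_gap: 0.602
```

arm_command:
  commands:
    - {"x": 0.71,"y": -0.35,"z": 0,"wx": 0,"wy": 0,"wz": 0,"jaw": 60}
    - {"x": 0.71,"y": -0.35,"z": 0,"wx": 0,"wy": 0,"wz": 0,"jaw": 60}
    - {"x": 0.71,"y": -0.35,"z": 0,"wx": 0,"wy": 0,"wz": 0,"jaw": 60}
    - {"x": 0.71,"y": -0.35,"z": 0,"wx": 0,"wy": 0,"wz": 0,"jaw": 60}
    - {"x": 0,"y": 0,"z": 0,"wx": 0,"wy": 0,"wz": -0.95,"jaw": 60}
    - {"x": 0,"y": 0,"z": 0,"wx": 0,"wy": 0,"wz": -0.95,"jaw": 60}
    - {"x": 0,"y": 0,"z": 0,"wx": 0,"wy": 0,"wz": -0.95,"jaw": 60}
    - {"x": 0,"y": 0,"z": 0,"wx": 0,"wy": 0,"wz": -0.95,"jaw": 60}
    - {"x": 0,"y": 0,"z": 0,"wx": 0,"wy": 0,"wz": -0.95,"jaw": 60}
    - {"x": 0,"y": 0,"z": 0,"wx": 0,"wy": 0,"wz": -0.95,"jaw": 60}

```text
time_s: 2.07
tcp_pos: [531.8, -243.5, 404.7]
ee_rot: [[0.544, 0.839, -0.0], [0.839, -0.544, 0.0], [0.0, -0.0, -1.0]]
contact_force: [-0.2, -0.3, -0.7]
finger_gap: 0.599
```

arm_command:
  commands:
    - {"x": 0,"y": 0,"z": 0,"wx": 0,"wy": 0,"wz": -0.95,"jaw": 60}
    - {"x": 0,"y": 0,"z": 0,"wx": 0,"wy": 0,"wz": -0.95,"jaw": 60}
    - {"x": 0,"y": 0,"z": 0,"wx": 0,"wy": 0,"wz": 0,"jaw": 60}
    - {"x": 0,"y": 0,"z": 0,"wx": 0,"wy": 0,"wz": 0,"jaw": 60}

```text
time_s: 2.4
tcp_pos: [531.8, -243.6, 404.7]
ee_rot: [[0.375, 0.927, 0.0], [0.927, -0.375, -0.0], [-0.0, 0.0, -1.0]]
contact_force: [0.9, -1.1, -0.0]
finger_gap: 0.6
```

```bash
python3 - <<'E'
from h import *
s=bot.get_state();print(s['tcp_pos'],s['ee_rot'].round(3).tolist(),s['q'].round(2),s['finger_gap'],s['time_s'],s['contact_force'])
save(bot.get_image('wrist'),'w2.png')
E
```

```text
[ 531.79416634 -243.57608289  404.74642519] [[0.375, 0.927, 0.0], [0.927, -0.375, -0.0], [-0.0, 0.0, -1.0]] [-0.45  0.36  1.72 -0.    1.06 -0.07] 0.5997914495236527 2.4 [ 0.93939441 -1.05358974 -0.02756169]
```

View pics/w2.png

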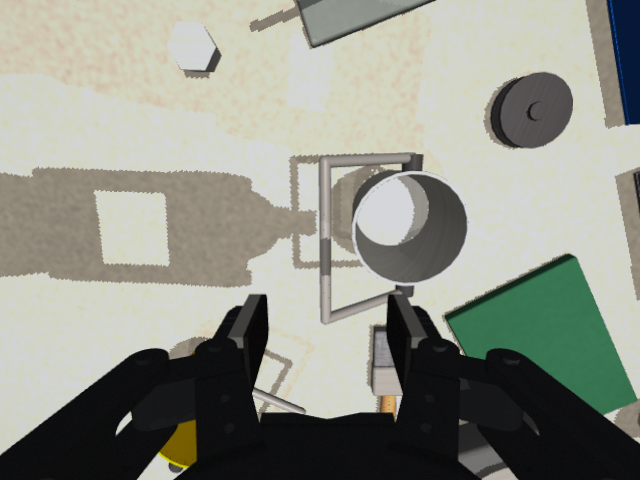

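The wrist view shows the deep bail bar as a vertical line at column 325, from (325,160) to (325,318). The rim is centred at about (410,228). The jaws are parallel to the bail.

```bash
python3 - <<'E'
from h import *
d=bot.get_image('wrist')
for z in (131,134,137):
    a=at_z(d,325,160,z);b=at_z(d,325,318,z);print(z,a.round(1),b.round(1),((a+b)/2).round(1),np.linalg.norm(a-b).round(1))
print(at_z(d,410,228,95))
s=bot.get_state();print(s['tcp_pos'],s['ee_rot'][:,1])
E
```

```text
131 [ 551.6 -189.4  131. ] [ 507.8 -297.2  131. ] [ 529.7 -243.3  131. ] 116.3
134 [ 551.6 -189.2  134. ] [ 508.4 -295.7  134. ] [ 530.  -242.4  134. ] 114.9
137 [ 551.7 -189.1  137. ] [ 509.1 -294.2  137. ] [ 530.4 -241.6  137. ] 113.5
[ 593.94638365 -265.96351348   95.        ]
[ 531.78385448 -243.57642428  404.76056895] [ 9.27247799e-01 -3.74448282e-01  5.00861227e-05]
```

arm_command:
  commands:
    - {"x": 0,"y": 0,"z": 0.5,"wx": 0,"wy": 0,"wz": 0,"jaw": 60}
    - {"x": 0,"y": 0,"z": 0.5,"wx": 0,"wy": 0,"wz": 0,"jaw": 60}
    - {"x": 0,"y": 0,"z": 0.5,"wx": 0,"wy": 0,"wz": 0,"jaw": 60}
    - {"x": 0,"y": 0,"z": 0.5,"wx": 0,"wy": 0,"wz": 0,"jaw": 60}
    - {"x": 0,"y": 0,"z": 0.5,"wx": 0,"wy": 0,"wz": 0,"jaw": 60}
    - {"x": 0,"y": -0.03,"z": 0.5,"wx": 0,"wy": 0,"wz": 0,"jaw": 60}
    - {"x": 0,"y": 0,"z": 0,"wx": 0,"wy": 0,"wz": 0,"jaw": 40}
    - {"x": 0,"y": 0,"z": 0,"wx": 0,"wy": 0,"wz": 0,"jaw": 25}
    - {"x": 0,"y": 0,"z": 0,"wx": 0,"wy": 0,"wz": 0,"jaw": 25}
    - {"x": 0,"y": 0,"z": 0,"wx": 0,"wy": 0,"wz": 0,"jaw": 25}

```text
time_s: 3.33
tcp_pos: [531.3, -243.4, 286.2]
ee_rot: [[0.372, 0.928, 0.002], [0.928, -0.372, -0.001], [-0.0, 0.002, -1.0]]
contact_force: [0.7, 0.4, -0.2]
finger_gap: 0.251
```

```bash
python3 - <<'E'
from h import *
s=bot.get_state();print(s['tcp_pos'],s['finger_gap'],s['time_s'],s['contact_force'])
save(bot.get_image('wrist'),'w3.png')
save(bot.get_image('scene'),'s3.png',(180,120,340,300),4)
E
```

```text
[ 531.27444716 -243.44278644  286.17697463] 0.2514313272823788 3.3333 [ 0.67857902  0.36018188 -0.18303686]
```

View pics/w3.png

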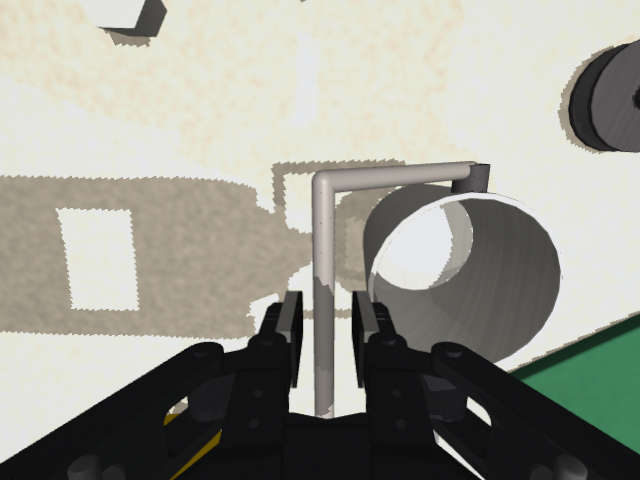

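View pics/s3.png

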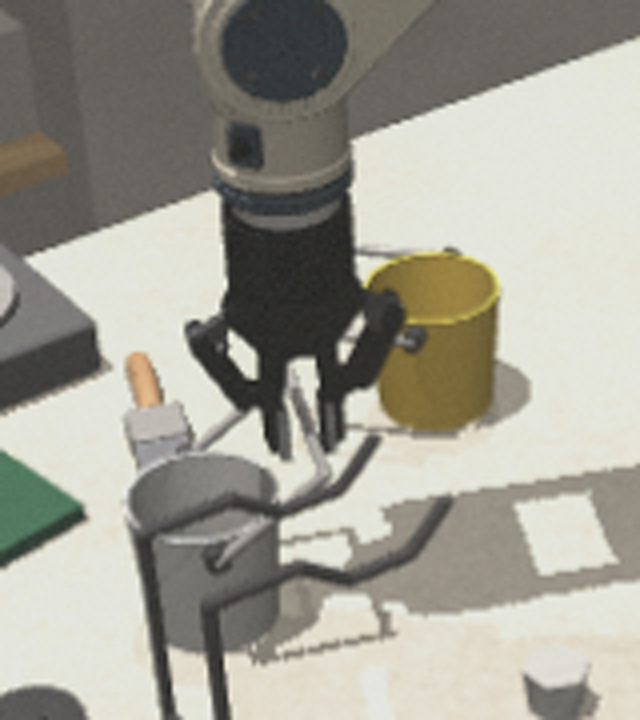

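The bar sits between the pads, at column 323 of the wrist view, and nothing is touching. Next I swing it along the arc.

arm_command:
  commands:
    - {"x": 0,"y": 0,"z": 0,"wx": 0,"wy": 0,"wz": 0,"jaw": 18}
    - {"x": 0,"y": 0.08,"z": 0,"wx": 0,"wy": 0,"wz": 0,"jaw": 18}
    - {"x": 0,"y": 0.08,"z": -0.1,"wx": 0,"wy": 0,"wz": 0,"jaw": 18}
    - {"x": 0,"y": 0.08,"z": -0.1,"wx": 0,"wy": 0,"wz": 0,"jaw": 18}
    - {"x": 0,"y": 0.09,"z": -0.09,"wx": 0,"wy": 0,"wz": 0,"jaw": 18}
    - {"x": 0,"y": 0.09,"z": -0.09,"wx": 0,"wy": 0,"wz": 0,"jaw": 18}
    - {"x": 0,"y": 0.1,"z": -0.08,"wx": 0,"wy": 0,"wz": 0,"jaw": 18}
    - {"x": 0,"y": 0.1,"z": -0.08,"wx": 0,"wy": 0,"wz": 0,"jaw": 18}
    - {"x": 0,"y": 0.11,"z": -0.07,"wx": 0,"wy": 0,"wz": 0,"jaw": 18}
    - {"x": 0,"y": 0.11,"z": -0.06,"wx": 0,"wy": 0,"wz": 0,"jaw": 18}

```text
time_s: 4.27
tcp_pos: [562.4, -255.9, 311.9]
ee_rot: [[0.372, 0.928, 0.001], [0.928, -0.372, -0.0], [0.0, 0.001, -1.0]]
contact_force: [-0.4, 0.5, 0.4]
finger_gap: 0.182
```

arm_command:
  commands:
    - {"x": 0,"y": 0.12,"z": -0.05,"wx": 0,"wy": 0,"wz": 0,"jaw": 18}
    - {"x": 0,"y": 0.12,"z": -0.05,"wx": 0,"wy": 0,"wz": 0,"jaw": 18}
    - {"x": 0,"y": 0.12,"z": -0.04,"wx": 0,"wy": 0,"wz": 0,"jaw": 18}
    - {"x": 0,"y": 0.12,"z": -0.04,"wx": 0,"wy": 0,"wz": 0,"jaw": 18}
    - {"x": 0,"y": 0.12,"z": -0.03,"wx": 0,"wy": 0,"wz": 0,"jaw": 18}
    - {"x": 0,"y": 0.12,"z": -0.02,"wx": 0,"wy": 0,"wz": 0,"jaw": 18}
    - {"x": 0,"y": 0.12,"z": -0.01,"wx": 0,"wy": 0,"wz": 0,"jaw": 18}
    - {"x": 0,"y": 0.12,"z": -0.01,"wx": 0,"wy": 0,"wz": 0,"jaw": 18}
    - {"x": 0,"y": 0,"z": 0,"wx": 0,"wy": 0,"wz": 0,"jaw": 18}

```text
time_s: 5.02
tcp_pos: [598.4, -270.3, 321.6]
ee_rot: [[0.372, 0.928, 0.001], [0.928, -0.372, -0.0], [-0.0, 0.001, -1.0]]
contact_force: [-0.2, -0.8, 1.4]
finger_gap: 0.18
```

```bash
python3 - <<'E'
from h import *
s=bot.get_state();print(s['tcp_pos'],s['finger_gap'],s['time_s'],s['contact_force'])
save(bot.get_image('wrist'),'w4.png')
save(bot.get_image('scene'),'s4.png',(180,120,340,300),4)
E
```

```text
[ 598.38936688 -270.25526739  321.58946528] 0.1796809771620301 5.0167 [-0.22617013 -0.77479124  1.41108829]
```

View pics/w4.png

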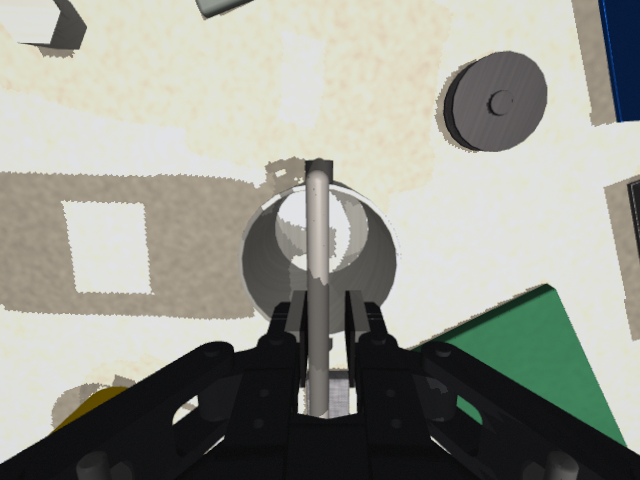

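View pics/s4.png

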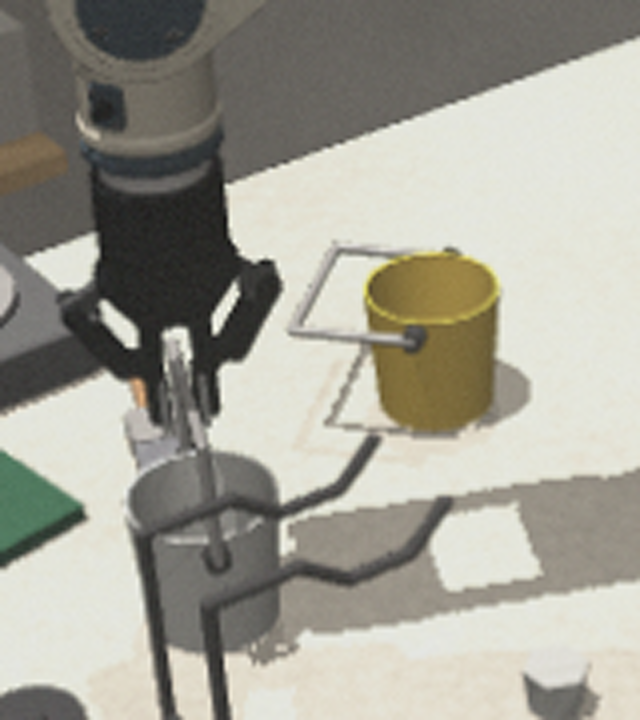

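The bail is upright in both views: the bar is over the pail centre at column 317, and the pail hasn't moved. Next I close on the bar and hold.

arm_command:
  commands:
    - {"x": 0,"y": 0,"z": 0,"wx": 0,"wy": 0,"wz": 0,"jaw": 12}
    - {"x": 0,"y": 0,"z": 0,"wx": 0,"wy": 0,"wz": 0,"jaw": 8}
    - {"x": 0,"y": 0,"z": 0,"wx": 0,"wy": 0,"wz": 0,"jaw": 0}
    - {"x": 0,"y": 0,"z": 0,"wx": 0,"wy": 0,"wz": 0,"jaw": 0}
    - {"x": 0,"y": 0,"z": 0,"wx": 0,"wy": 0,"wz": 0,"jaw": 0}
    - {"x": 0,"y": 0,"z": 0,"wx": 0,"wy": 0,"wz": 0,"jaw": 0}
    - {"x": 0,"y": 0,"z": 0,"wx": 0,"wy": 0,"wz": 0,"jaw": 0}

```text
time_s: 5.7
tcp_pos: [597.4, -269.9, 321.5]
ee_rot: [[0.372, 0.928, -0.0], [0.928, -0.372, 0.0], [0.0, -0.0, -1.0]]
contact_force: [-1.1, -0.2, -0.7]
finger_gap: 0.072
```

```bash
python3 - <<'E'
from h import *
s=bot.get_state();print(s['tcp_pos'],s['finger_gap'],s['time_s'],s['contact_force'])
save(bot.get_image('wrist'),'w5.png')
E
```

```text
[ 597.36302137 -269.87344882  321.46294935] 0.07156185354941624 5.7 [-1.13949155 -0.24934672 -0.68133801]
```

View pics/w5.png

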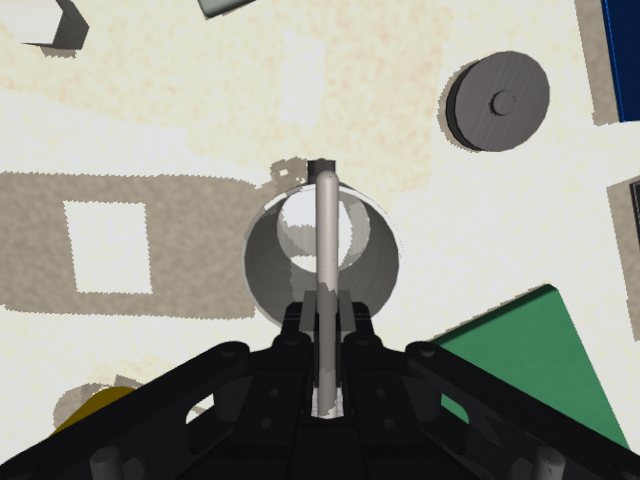

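Gripped. Next I lift 100 mm straight up, turn to the hanger's yaw, and back off in -x.

arm_command:
  commands:
    - {"x": 0,"y": 0,"z": -0.1,"wx": 0,"wy": 0,"wz": 0,"jaw": 0}
    - {"x": 0,"y": 0,"z": -0.2,"wx": 0,"wy": 0,"wz": 0,"jaw": 0}
    - {"x": 0,"y": 0,"z": -0.3,"wx": 0,"wy": 0,"wz": 0,"jaw": 0}
    - {"x": 0,"y": 0,"z": -0.35,"wx": 0,"wy": 0,"wz": 0,"jaw": 0}
    - {"x": 0,"y": 0,"z": -0.35,"wx": 0,"wy": 0,"wz": 0,"jaw": 0}
    - {"x": 0,"y": 0,"z": -0.35,"wx": 0,"wy": 0,"wz": 0,"jaw": 0}
    - {"x": 0,"y": 0,"z": -0.35,"wx": 0,"wy": 0,"wz": 0,"jaw": 0}
    - {"x": 0,"y": 0,"z": -0.3,"wx": 0,"wy": 0,"wz": 0,"jaw": 0}
    - {"x": 0,"y": 0,"z": -0.2,"wx": 0,"wy": 0,"wz": 0,"jaw": 0}
    - {"x": 0,"y": 0,"z": 0,"wx": 0,"wy": 0,"wz": 0,"jaw": 0}

```text
time_s: 6.58
tcp_pos: [597.9, -270.1, 424.3]
ee_rot: [[0.372, 0.928, 0.004], [0.928, -0.372, -0.002], [-0.0, 0.004, -1.0]]
contact_force: [0.5, -1.3, -4.6]
finger_gap: 0.068
```

arm_command:
  commands:
    - {"x": 0,"y": 0,"z": 0,"wx": 0,"wy": 0,"wz": -0.4,"jaw": 0}
    - {"x": 0,"y": 0,"z": 0,"wx": 0,"wy": 0,"wz": -0.6,"jaw": 0}
    - {"x": 0,"y": 0,"z": 0,"wx": 0,"wy": 0,"wz": -0.7,"jaw": 0}
    - {"x": 0,"y": 0,"z": 0,"wx": 0,"wy": 0,"wz": -0.7,"jaw": 0}
    - {"x": 0,"y": 0,"z": 0,"wx": 0,"wy": 0,"wz": -0.5,"jaw": 0}
    - {"x": 0,"y": 0,"z": 0,"wx": 0,"wy": 0,"wz": -0.26,"jaw": 0}
    - {"x": 0,"y": 0,"z": 0,"wx": 0,"wy": 0,"wz": 0,"jaw": 0}
    - {"x": 0,"y": 0,"z": 0,"wx": 0,"wy": 0,"wz": 0,"jaw": 0}

```text
time_s: 7.25
tcp_pos: [597.3, -269.8, 420.8]
ee_rot: [[0.051, 0.999, -0.001], [0.999, -0.051, 0.001], [0.0, -0.001, -1.0]]
contact_force: [-0.2, 0.4, -4.2]
finger_gap: 0.068
```

```bash
python3 - <<'E'
from h import *
s=bot.get_state();print(s['tcp_pos'],s['ee_rot'].round(3).tolist(),s['finger_gap'],s['time_s'],s['contact_force'],s['q'].round(2))
save(bot.get_image('wrist'),'w6.png')
save(bot.get_image('scene'),'s6.png',(180,100,380,300),3)
E
```

```text
[ 597.3419681  -269.83948188  420.83950233] [[0.051, 0.999, -0.001], [0.999, -0.051, 0.001], [0.0, -0.001, -1.0]] 0.06847406515656242 7.25 [-0.15417244  0.38691104 -4.15354027] [-0.44  0.45  1.54  0.    1.15 -0.39]
```

View pics/w6.png

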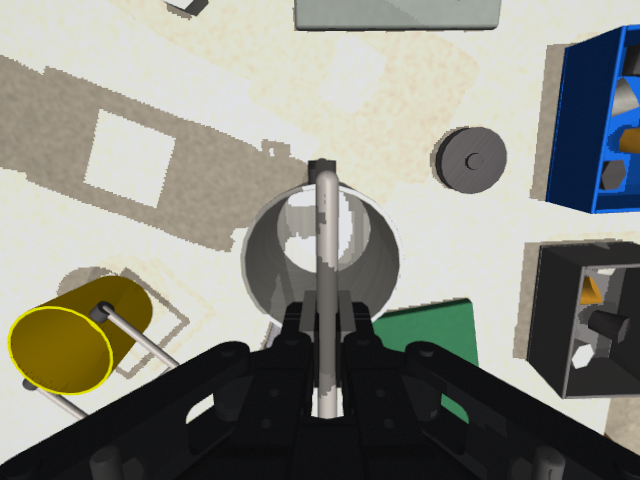

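View pics/s6.png

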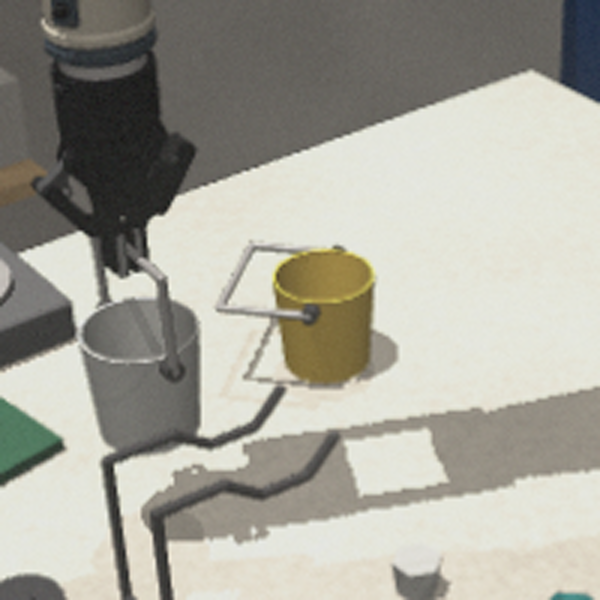

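The pail is lifted about 99 mm. The hanger base edge is horizontal in the wrist view (row 27), so the yaw matches. Next I back off and then move sideways in front of the prongs.

arm_command:
  commands:
    - {"x": 0,"y": -0.1,"z": 0,"wx": 0,"wy": 0,"wz": 0,"jaw": 0}
    - {"x": 0,"y": -0.2,"z": 0,"wx": 0,"wy": 0,"wz": 0,"jaw": 0}
    - {"x": 0,"y": -0.3,"z": 0,"wx": 0,"wy": 0,"wz": 0,"jaw": 0}
    - {"x": 0.1,"y": -0.3,"z": 0,"wx": 0,"wy": 0,"wz": 0,"jaw": 0}
    - {"x": 0.2,"y": -0.3,"z": 0,"wx": 0,"wy": 0,"wz": 0,"jaw": 0}
    - {"x": 0.3,"y": -0.3,"z": 0,"wx": 0,"wy": 0,"wz": 0,"jaw": 0}
    - {"x": 0.4,"y": -0.2,"z": 0,"wx": 0,"wy": 0,"wz": 0,"jaw": 0}
    - {"x": 0.4,"y": -0.15,"z": 0,"wx": 0,"wy": 0,"wz": 0,"jaw": 0}
    - {"x": 0.4,"y": 0,"z": 0,"wx": 0,"wy": 0,"wz": 0,"jaw": 0}
    - {"x": 0.4,"y": 0,"z": 0,"wx": 0,"wy": 0,"wz": 0,"jaw": 0}

```text
time_s: 8.18
tcp_pos: [527.2, -177.3, 421.8]
ee_rot: [[0.051, 0.999, 0.0], [0.999, -0.051, -0.0], [-0.0, 0.0, -1.0]]
contact_force: [1.9, 0.1, -4.2]
finger_gap: 0.069
```

arm_command:
  commands:
    - {"x": 0.4,"y": 0,"z": 0,"wx": 0,"wy": 0,"wz": 0,"jaw": 0}
    - {"x": 0.4,"y": 0,"z": 0,"wx": 0,"wy": 0,"wz": 0,"jaw": 0}
    - {"x": 0.4,"y": 0,"z": 0,"wx": 0,"wy": 0,"wz": 0,"jaw": 0}
    - {"x": 0.4,"y": 0,"z": 0,"wx": 0,"wy": 0,"wz": 0,"jaw": 0}
    - {"x": 0.4,"y": 0,"z": 0,"wx": 0,"wy": 0,"wz": 0,"jaw": 0}
    - {"x": 0.4,"y": 0,"z": 0,"wx": 0,"wy": 0,"wz": 0,"jaw": 0}
    - {"x": 0.4,"y": 0,"z": 0,"wx": 0,"wy": 0,"wz": 0,"jaw": 0}
    - {"x": 0.4,"y": 0,"z": 0,"wx": 0,"wy": 0,"wz": 0,"jaw": 0}
    - {"x": 0.2,"y": 0,"z": 0,"wx": 0,"wy": 0,"wz": 0,"jaw": 0}
    - {"x": 0.1,"y": 0,"z": 0,"wx": 0,"wy": 0,"wz": 0,"jaw": 0}

```text
time_s: 9.02
tcp_pos: [534.8, -37.2, 421.7]
ee_rot: [[0.049, 0.999, 0.0], [0.999, -0.049, 0.0], [0.0, 0.0, -1.0]]
contact_force: [-0.1, -0.9, -4.5]
finger_gap: 0.068
```

arm_command:
  commands:
    - {"x": 0,"y": 0,"z": 0,"wx": 0,"wy": 0,"wz": 0,"jaw": 0}
    - {"x": 0,"y": 0,"z": 0,"wx": 0,"wy": 0,"wz": 0,"jaw": 0}
    - {"x": 0,"y": 0,"z": 0,"wx": 0,"wy": 0,"wz": 0,"jaw": 0}
    - {"x": 0,"y": 0,"z": 0,"wx": 0,"wy": 0,"wz": 0,"jaw": 0}

```text
time_s: 9.35
tcp_pos: [535.0, -39.1, 421.5]
ee_rot: [[0.051, 0.999, 0.0], [0.999, -0.051, -0.0], [-0.0, 0.0, -1.0]]
contact_force: [0.3, 0.9, -4.7]
finger_gap: 0.071
```

```bash
python3 - <<'E'
from h import *
s=bot.get_state();print(s['tcp_pos'],s['ee_rot'].round(3).tolist(),s['finger_gap'],s['time_s'],s['contact_force'],s['q'].round(2))
save(bot.get_image('wrist'),'w7.png')
save(bot.get_image('scene'),'s7.png',(200,130,360,290),4)
save(bot.get_image('top'),'t7.png',(260,80,400,230),4)
E
```

```text
[535.030765   -39.13034537 421.52217183] [[0.051, 0.999, 0.0], [0.999, -0.051, -0.0], [-0.0, 0.0, -1.0]] 0.07098108931618703 9.35 [ 0.31727729  0.90435514 -4.66450472] [-0.1   0.27  1.81 -0.    1.06 -0.04]
```

View pics/w7.png

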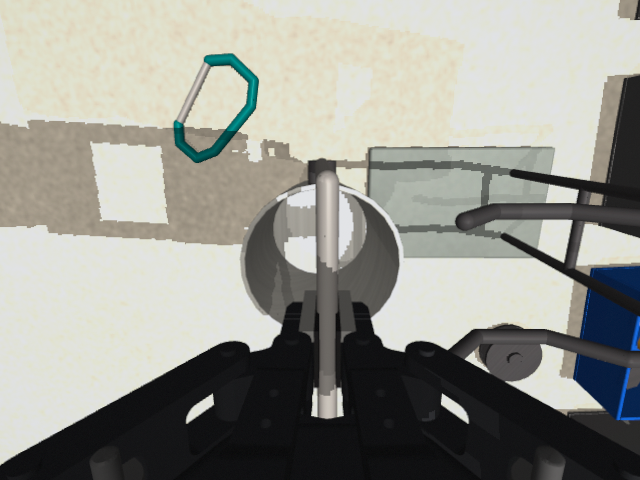

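View pics/s7.png

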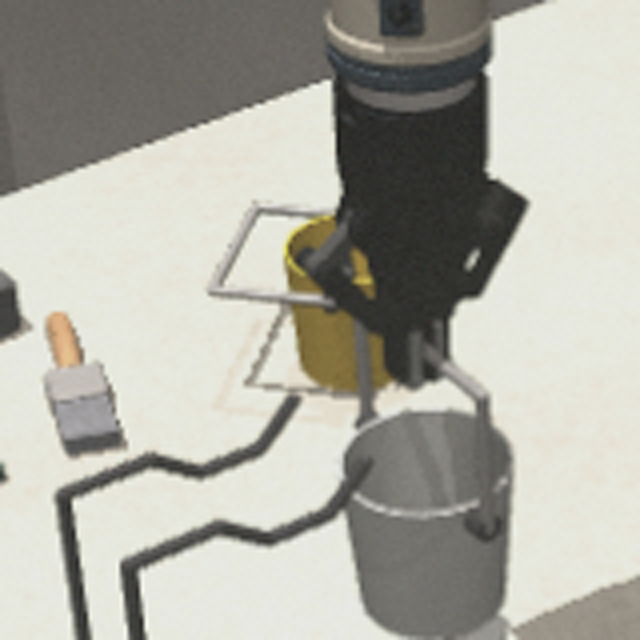

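View pics/t7.png

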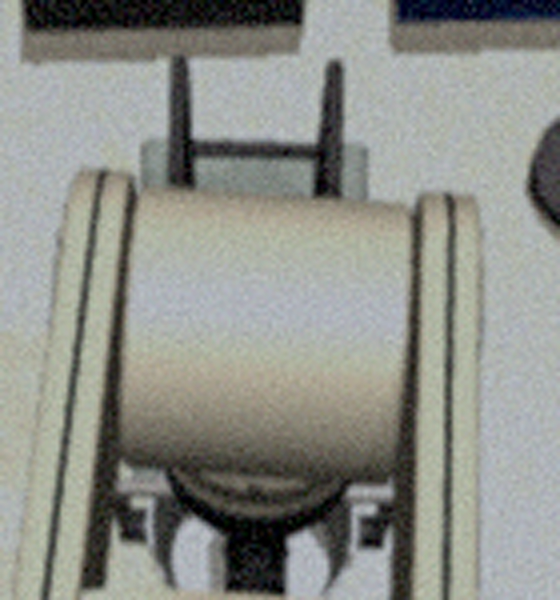

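The wrist view shows the +y prong tip at (463,222), the tip of the -y prong near (457,352), and the bar's +y corner at (327,175). I'll check the lateral alignment.

```bash
python3 - <<'E'
from h import *
d=bot.get_image('wrist'); s=bot.get_state(); p=s['tcp_pos'];R=s['ee_rot']
save(d,'w8.png',(300,140,640,400),2.3)
def loc(u,v,z):
    X=at_z(d,u,v,z); print((u,v,z),X.round(1),'tool',(R.T@(X-p)).round(1))
loc(463,222,242); loc(500,212,230); loc(457,352,242)
loc(327,175,270); loc(327,415,270)
loc(547,337,220);loc(498,213,220);loc(583,212,220)
# expected seat in tool
for X in ([634,-41,220],): print((R.T@(np.array(X)-p)).round(1))
E
```

```text
(463, 222, 242) [593.8  -4.7 242. ] tool [ 37.2  57.  179.5]
(500, 212, 230) [614.8  -3.8 230. ] tool [ 39.1  77.9 191.5]
(457, 352, 242) [594.5 -67.9 242. ] tool [-26.   60.9 179.5]
(327, 175, 270) [537.2  20.6 270. ] tool [ 59.5  -0.8 151.5]
(327, 415, 270) [532.3 -76.1 270. ] tool [-37.3  -0.8 151.5]
(547, 337, 220) [650.2 -75.6 220. ] tool [-30.8 116.9 201.4]
(498, 213, 220) [618.6  -6.4 220. ] tool [ 36.6  81.9 201.5]
(583, 212, 220) [659.   -8.1 220. ] tool [ 37.1 122.3 201.4]
[  2.9  99.  201.5]
```

View pics/w8.png

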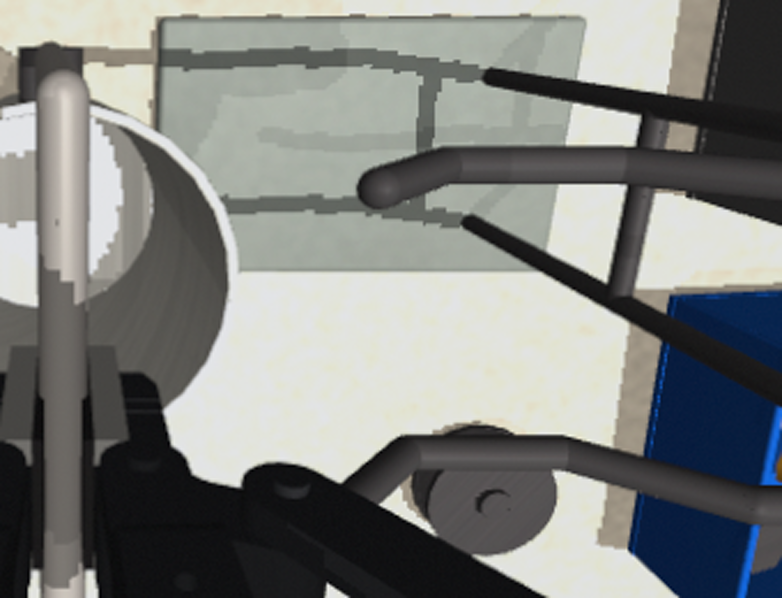

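Prongs are at tool x ≈ +37 and -31, so the middle is +3. The middle of the dip floor is at tool y ≈ +100. The seat estimate from the other cameras was (2.9, 99), so they agree. Next I go forward 100 mm.

arm_command:
  commands:
    - {"x": 0.08,"y": 0.1,"z": 0,"wx": 0,"wy": 0,"wz": 0,"jaw": 0}
    - {"x": 0,"y": 0.2,"z": 0,"wx": 0,"wy": 0,"wz": 0,"jaw": 0}
    - {"x": 0,"y": 0.25,"z": 0,"wx": 0,"wy": 0,"wz": 0,"jaw": 0}
    - {"x": 0,"y": 0.25,"z": 0,"wx": 0,"wy": 0,"wz": 0,"jaw": 0}
    - {"x": 0,"y": 0.25,"z": 0,"wx": 0,"wy": 0,"wz": 0,"jaw": 0}
    - {"x": 0,"y": 0.25,"z": 0,"wx": 0,"wy": 0,"wz": 0,"jaw": 0}
    - {"x": 0,"y": 0.25,"z": 0,"wx": 0,"wy": 0,"wz": 0,"jaw": 0}
    - {"x": 0,"y": 0.25,"z": 0,"wx": 0,"wy": 0,"wz": 0,"jaw": 0}
    - {"x": 0,"y": 0.25,"z": 0,"wx": 0,"wy": 0,"wz": 0,"jaw": 0}
    - {"x": 0,"y": 0.2,"z": 0,"wx": 0,"wy": 0,"wz": 0,"jaw": 0}

```text
time_s: 10.38
tcp_pos: [626.3, -39.9, 421.4]
ee_rot: [[0.05, 0.999, 0.0], [0.999, -0.05, -0.0], [0.0, 0.0, -1.0]]
contact_force: [-0.8, 0.4, -3.3]
finger_gap: 0.067
```

arm_command:
  commands:
    - {"x": 0,"y": 0.15,"z": 0,"wx": 0,"wy": 0,"wz": 0,"jaw": 0}
    - {"x": 0,"y": 0.1,"z": 0,"wx": 0,"wy": 0,"wz": 0,"jaw": 0}
    - {"x": 0,"y": 0,"z": 0,"wx": 0,"wy": 0,"wz": 0,"jaw": 0}
    - {"x": 0,"y": 0,"z": 0,"wx": 0,"wy": 0,"wz": 0,"jaw": 0}
    - {"x": 0,"y": 0,"z": 0,"wx": 0,"wy": 0,"wz": 0,"jaw": 0}
    - {"x": 0,"y": 0,"z": 0,"wx": 0,"wy": 0,"wz": 0,"jaw": 0}

```text
time_s: 10.88
tcp_pos: [634.7, -40.3, 421.6]
ee_rot: [[0.05, 0.999, -0.0], [0.999, -0.05, 0.0], [0.0, -0.0, -1.0]]
contact_force: [-0.4, 0.9, -4.6]
finger_gap: 0.066
```

```bash
python3 - <<'E'
from h import *
s=bot.get_state();print(s['tcp_pos'],s['ee_rot'].round(3).tolist(),s['finger_gap'],s['time_s'],s['contact_force'],s['q'].round(2))
save(bot.get_image('wrist'),'w9.png')
save(bot.get_image('scene'),'s9.png',(180,160,330,310),4)
E
```

```text
[634.69209441 -40.2839845  421.5534816 ] [[0.05, 0.999, -0.0], [0.999, -0.05, 0.0], [0.0, -0.0, -1.0]] 0.06646325848502238 10.8833 [-0.38491503  0.91685743 -4.63598231] [-0.08  0.42  1.59  0.    1.13 -0.03]
```

View pics/w9.png

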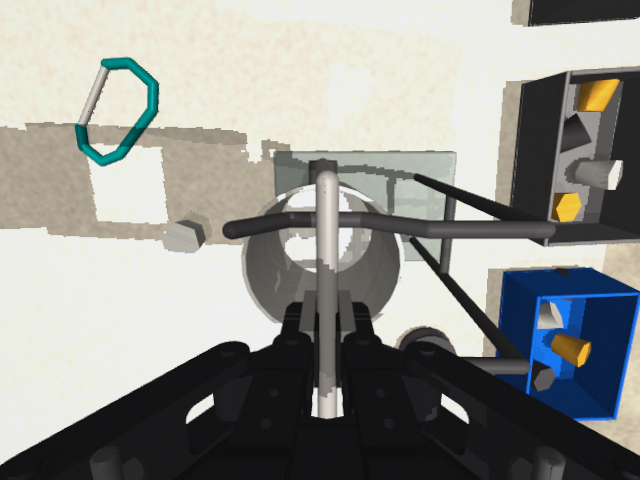

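View pics/s9.png

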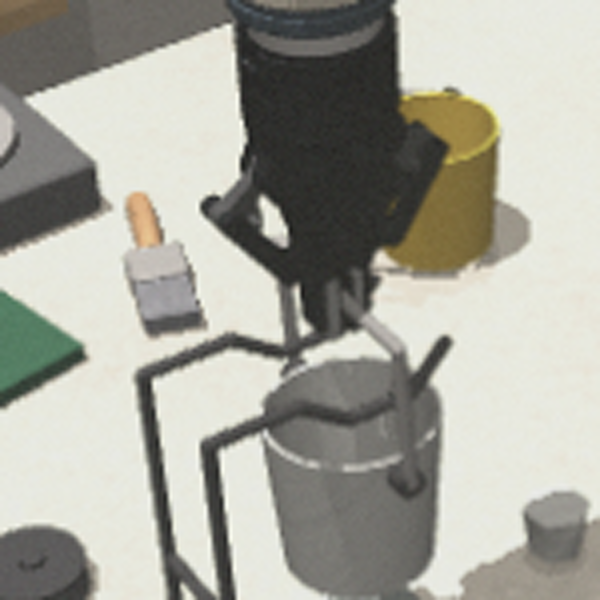

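The bar (column 327) is over the dip floor (columns 290–360), and the prong passes inside the leg. Next I lower it.

arm_command:
  commands:
    - {"x": 0,"y": 0,"z": 0.15,"wx": 0,"wy": 0,"wz": 0,"jaw": 0}
    - {"x": 0,"y": 0,"z": 0.2,"wx": 0,"wy": 0,"wz": 0,"jaw": 0}
    - {"x": 0,"y": 0,"z": 0.2,"wx": 0,"wy": 0,"wz": 0,"jaw": 0}
    - {"x": 0,"y": 0,"z": 0.15,"wx": 0,"wy": 0,"wz": 0,"jaw": 0}
    - {"x": 0,"y": 0,"z": 0.1,"wx": 0,"wy": 0,"wz": 0,"jaw": 0}
    - {"x": 0,"y": 0,"z": 0.08,"wx": 0,"wy": 0,"wz": 0,"jaw": 0}
    - {"x": 0,"y": 0,"z": 0.05,"wx": 0,"wy": 0,"wz": 0,"jaw": 0}
    - {"x": 0,"y": 0,"z": 0,"wx": 0,"wy": 0,"wz": 0,"jaw": 0}
    - {"x": 0,"y": 0,"z": 0,"wx": 0,"wy": 0,"wz": 0,"jaw": 0}

```text
time_s: 11.73
tcp_pos: [635.2, -40.3, 384.4]
ee_rot: [[0.05, 0.999, 0.0], [0.999, -0.05, 0.0], [0.0, 0.0, -1.0]]
contact_force: [0.1, 0.9, -3.8]
finger_gap: 0.068
```

arm_command:
  commands:
    - {"x": 0,"y": 0,"z": 0.03,"wx": 0,"wy": 0,"wz": 0,"jaw": 0}
    - {"x": 0,"y": 0,"z": 0.03,"wx": 0,"wy": 0,"wz": 0,"jaw": 0}
    - {"x": 0,"y": 0,"z": 0,"wx": 0,"wy": 0,"wz": 0,"jaw": 0}

```text
time_s: 11.98
tcp_pos: [635.0, -40.3, 381.9]
ee_rot: [[0.05, 0.999, 0.0], [0.999, -0.05, -0.0], [-0.0, 0.0, -1.0]]
contact_force: [-0.3, 0.1, -4.7]
finger_gap: 0.073
```

```bash
python3 - <<'E'
from h import *
s=bot.get_state();print(s['tcp_pos'],s['finger_gap'],s['time_s'],s['contact_force'])
save(bot.get_image('wrist'),'w10.png')
save(bot.get_image('scene'),'s10.png',(180,160,330,310),4)
E
```

```text
[635.04791955 -40.3099712  381.90976954] 0.07271633942787721 11.9833 [-0.28260924  0.0997923  -4.68767757]
```

View pics/w10.png

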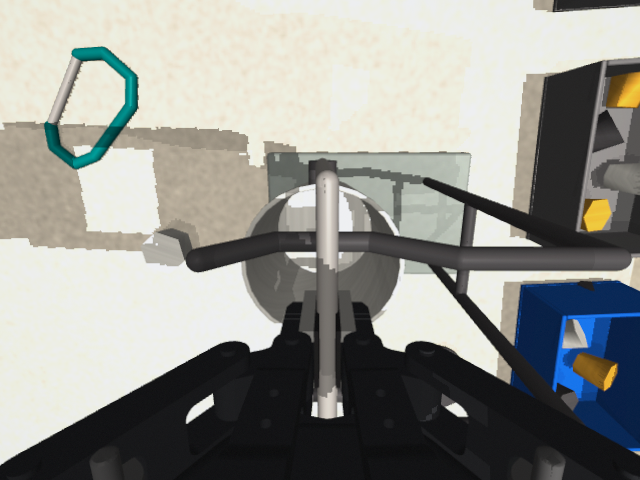

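View pics/s10.png

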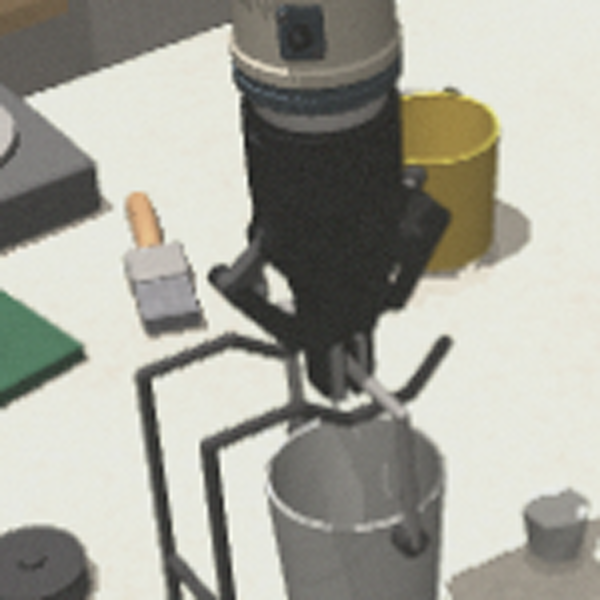

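Almost down, and the tool still carries the full weight (-4.7 N). I'll lower in 1 mm steps and watch the force.

arm_command:
  commands:
    - {"x": 0,"y": 0,"z": 0.025,"wx": 0,"wy": 0,"wz": 0,"jaw": 0}
    - {"x": 0,"y": 0,"z": 0,"wx": 0,"wy": 0,"wz": 0,"jaw": 0}
    - {"x": 0,"y": 0,"z": 0,"wx": 0,"wy": 0,"wz": 0,"jaw": 0}

```text
time_s: 12.33
tcp_pos: [635.0, -40.3, 380.9]
ee_rot: [[0.05, 0.999, -0.0], [0.999, -0.05, 0.0], [0.0, -0.0, -1.0]]
contact_force: [-0.1, 0.1, -5.1]
finger_gap: 0.069
```

arm_command:
  commands:
    - {"x": 0,"y": 0,"z": 0.025,"wx": 0,"wy": 0,"wz": 0,"jaw": 0}
    - {"x": 0,"y": 0,"z": 0,"wx": 0,"wy": 0,"wz": 0,"jaw": 0}
    - {"x": 0,"y": 0,"z": 0,"wx": 0,"wy": 0,"wz": 0,"jaw": 0}

```text
time_s: 12.58
tcp_pos: [635.1, -40.3, 379.8]
ee_rot: [[0.05, 0.999, -0.0], [0.999, -0.05, 0.0], [0.0, -0.0, -1.0]]
contact_force: [-0.4, 0.1, -5.4]
finger_gap: 0.069
```

arm_command:
  commands:
    - {"x": 0,"y": 0,"z": 0.025,"wx": 0,"wy": 0,"wz": 0,"jaw": 0}
    - {"x": 0,"y": 0,"z": 0,"wx": 0,"wy": 0,"wz": 0,"jaw": 0}
    - {"x": 0,"y": 0,"z": 0,"wx": 0,"wy": 0,"wz": 0,"jaw": 0}

```text
time_s: 12.83
tcp_pos: [635.2, -40.3, 379.2]
ee_rot: [[0.05, 0.999, 0.0], [0.999, -0.05, -0.0], [-0.0, 0.0, -1.0]]
contact_force: [-0.7, 0.3, -2.1]
finger_gap: 0.073
```

Contact: the weight on the tool dropped to -2.1 N. I'll go down one more millimetre, then open slowly.

arm_command:
  commands:
    - {"x": 0,"y": 0,"z": 0.015,"wx": 0,"wy": 0,"wz": 0,"jaw": 0}
    - {"x": 0,"y": 0,"z": 0,"wx": 0,"wy": 0,"wz": 0,"jaw": 0}
    - {"x": 0,"y": 0,"z": 0,"wx": 0,"wy": 0,"wz": 0,"jaw": 0}

```text
time_s: 13.08
tcp_pos: [635.2, -40.3, 379.0]
ee_rot: [[0.05, 0.999, 0.001], [0.999, -0.05, -0.0], [-0.0, 0.001, -1.0]]
contact_force: [-2.1, 0.1, 3.6]
finger_gap: 0.066
```

arm_command:
  commands:
    - {"x": 0,"y": 0,"z": 0,"wx": 0,"wy": 0,"wz": 0,"jaw": 11}
    - {"x": 0,"y": 0,"z": 0,"wx": 0,"wy": 0,"wz": 0,"jaw": 14}
    - {"x": 0,"y": 0,"z": 0,"wx": 0,"wy": 0,"wz": 0,"jaw": 20}
    - {"x": 0,"y": 0,"z": 0,"wx": 0,"wy": 0,"wz": 0,"jaw": 26}
    - {"x": 0,"y": 0,"z": 0,"wx": 0,"wy": 0,"wz": 0,"jaw": 32}
    - {"x": 0,"y": 0,"z": 0,"wx": 0,"wy": 0,"wz": 0,"jaw": 40}
    - {"x": 0,"y": 0,"z": 0,"wx": 0,"wy": 0,"wz": 0,"jaw": 40}

```text
time_s: 13.67
tcp_pos: [635.1, -40.3, 378.3]
ee_rot: [[0.05, 0.999, -0.0], [0.999, -0.05, 0.0], [0.0, -0.0, -1.0]]
contact_force: [0.4, -0.1, -0.5]
finger_gap: 0.398
```

```bash
python3 - <<'E'
from h import *
s=bot.get_state();print(s['tcp_pos'],s['finger_gap'],s['time_s'],s['contact_force'])
save(bot.get_image('wrist'),'w11.png')
save(bot.get_image('scene'),'s11.png',(180,160,330,310),4)
E
```

```text
[635.09317409 -40.30280948 378.25004272] 0.3976053918472173 13.6667 [ 0.44789408 -0.07352941 -0.52325585]
```

View pics/w11.png

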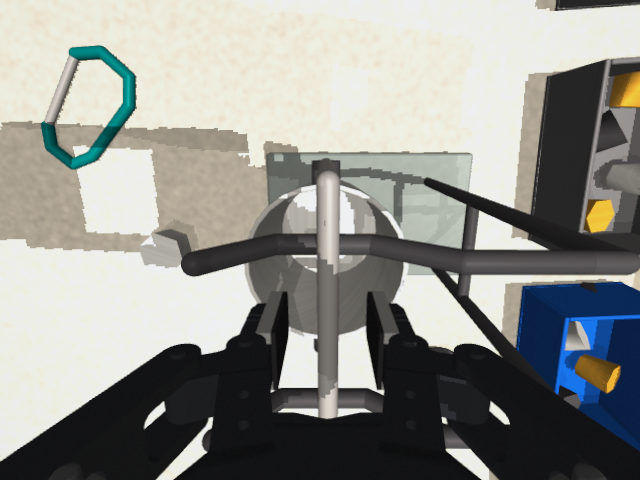

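View pics/s11.png

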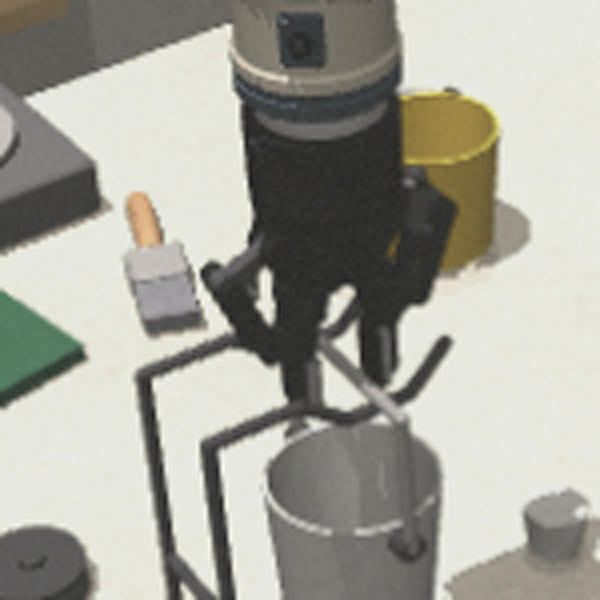

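The bar lies in both dips and the jaws are clear of it. Next I retract straight up.

arm_command:
  commands:
    - {"x": 0,"y": 0,"z": -0.1,"wx": 0,"wy": 0,"wz": 0,"jaw": 40}
    - {"x": 0,"y": 0,"z": -0.3,"wx": 0,"wy": 0,"wz": 0,"jaw": 40}
    - {"x": 0,"y": 0,"z": -0.5,"wx": 0,"wy": 0,"wz": 0,"jaw": 40}
    - {"x": 0,"y": 0,"z": -0.5,"wx": 0,"wy": 0,"wz": 0,"jaw": 40}
    - {"x": 0,"y": 0,"z": -0.5,"wx": 0,"wy": 0,"wz": 0,"jaw": 40}
    - {"x": 0,"y": 0,"z": -0.5,"wx": 0,"wy": 0,"wz": 0,"jaw": 40}
    - {"x": 0,"y": 0,"z": -0.5,"wx": 0,"wy": 0,"wz": 0,"jaw": 40}
    - {"x": 0,"y": 0,"z": -0.3,"wx": 0,"wy": 0,"wz": 0,"jaw": 40}
    - {"x": 0,"y": 0,"z": -0.1,"wx": 0,"wy": 0,"wz": 0,"jaw": 40}
    - {"x": 0,"y": 0,"z": 0,"wx": 0,"wy": 0,"wz": 0,"jaw": 40}

```text
time_s: 14.6
tcp_pos: [635.1, -40.3, 511.8]
ee_rot: [[0.05, 0.999, 0.002], [0.999, -0.05, -0.0], [-0.0, 0.002, -1.0]]
contact_force: [0.4, 0.6, 0.5]
finger_gap: 0.402
```

arm_command:
  commands:
    - {"x": 0,"y": 0,"z": 0,"wx": 0,"wy": 0,"wz": 0,"jaw": 40}
    - {"x": 0,"y": 0,"z": 0,"wx": 0,"wy": 0,"wz": 0,"jaw": 40}
    - {"x": 0,"y": 0,"z": 0,"wx": 0,"wy": 0,"wz": 0,"jaw": 40}
    - {"x": 0,"y": 0,"z": 0,"wx": 0,"wy": 0,"wz": 0,"jaw": 40}
    - {"x": 0,"y": 0,"z": 0,"wx": 0,"wy": 0,"wz": 0,"jaw": 40}
    - {"x": 0,"y": 0,"z": 0,"wx": 0,"wy": 0,"wz": 0,"jaw": 40}
    - {"x": 0,"y": 0,"z": 0,"wx": 0,"wy": 0,"wz": 0,"jaw": 40}
    - {"x": 0,"y": 0,"z": 0,"wx": 0,"wy": 0,"wz": 0,"jaw": 40}
    - {"x": 0,"y": 0,"z": 0,"wx": 0,"wy": 0,"wz": 0,"jaw": 40}
    - {"x": 0,"y": 0,"z": 0,"wx": 0,"wy": 0,"wz": 0,"jaw": 40}

```text
time_s: 15.43
tcp_pos: [635.1, -40.3, 510.4]
ee_rot: [[0.05, 0.999, 0.0], [0.999, -0.05, -0.0], [0.0, 0.0, -1.0]]
contact_force: [-0.2, -1.0, 0.2]
finger_gap: 0.4
```

```bash
python3 - <<'E'
from h import *
s=bot.get_state();print(s['tcp_pos'],s['finger_gap'],s['time_s'],s['contact_force'])
a=bot.get_image('wrist');save(a,'w12.png')
save(bot.get_image('scene'),'s12.png',(180,200,430,420),3)
b=bot.get_image('wrist');print(np.abs(a['image'].astype(int)-b['image']).mean())
E
```

```text
[635.09005644 -40.32785254 510.35097968] 0.4000460457444963 15.4333 [-0.1688022  -0.95861903  0.19681379]
0.5134526909722222
```

View pics/w12.png

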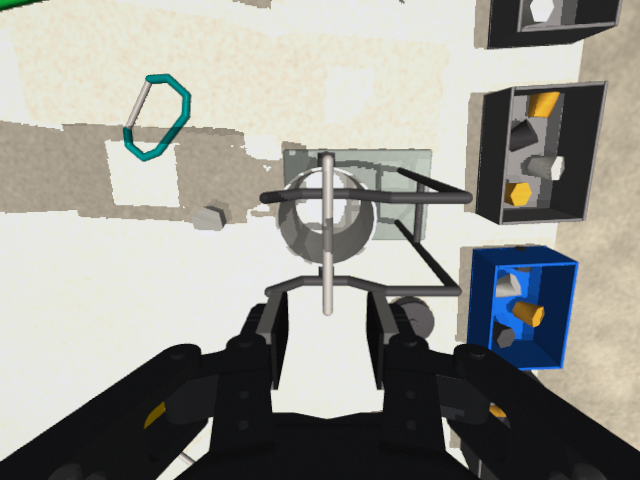

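View pics/s12.png

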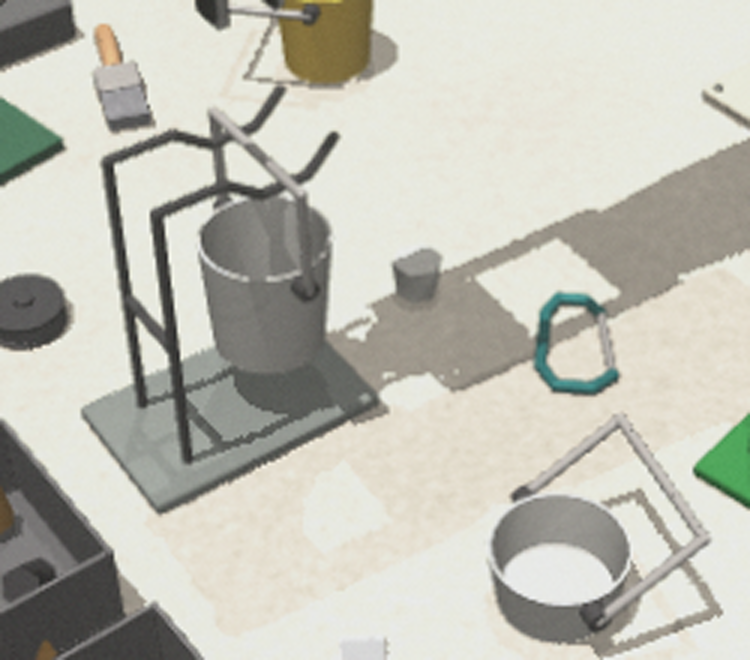

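The bar (column 328, rows 155–312) crosses both dips and the pail hangs upright. The shallow pail hasn't moved. A quick check on stillness, then I hand in.

arm_command:
  commands:
    - {"x": 0,"y": 0,"z": 0,"wx": 0,"wy": 0,"wz": 0,"jaw": 40}
    - {"x": 0,"y": 0,"z": 0,"wx": 0,"wy": 0,"wz": 0,"jaw": 40}
    - {"x": 0,"y": 0,"z": 0,"wx": 0,"wy": 0,"wz": 0,"jaw": 40}
    - {"x": 0,"y": 0,"z": 0,"wx": 0,"wy": 0,"wz": 0,"jaw": 40}
    - {"x": 0,"y": 0,"z": 0,"wx": 0,"wy": 0,"wz": 0,"jaw": 40}
    - {"x": 0,"y": 0,"z": 0,"wx": 0,"wy": 0,"wz": 0,"jaw": 40}
    - {"x": 0,"y": 0,"z": 0,"wx": 0,"wy": 0,"wz": 0,"jaw": 40}
    - {"x": 0,"y": 0,"z": 0,"wx": 0,"wy": 0,"wz": 0,"jaw": 40}
    - {"x": 0,"y": 0,"z": 0,"wx": 0,"wy": 0,"wz": 0,"jaw": 40}
    - {"x": 0,"y": 0,"z": 0,"wx": 0,"wy": 0,"wz": 0,"jaw": 40}

```text
time_s: 16.42
tcp_pos: [635.1, -40.3, 510.3]
ee_rot: [[0.05, 0.999, 0.0], [0.999, -0.05, 0.0], [0.0, 0.0, -1.0]]
contact_force: [0.3, -0.3, -0.2]
finger_gap: 0.403
```

```bash
python3 - <<'E'
from h import *
F=[bot.get_image('wrist') for _ in range(8)]
g=[cv2.cvtColor(f['image'],cv2.COLOR_RGB2GRAY)[150:290,270:385].astype(np.float32) for f in F]
for k in g[1:]: print(np.round(cv2.phaseCorrelate(g[0],k)[0],3), np.abs(k-g[0]).mean().round(2))
d=F[0]
a=at_z(d,328,155,228);b=at_z(d,328,312,228);m=(a+b)/2;print(a.round(1),b.round(1),m.round(1))
R=np.array([[.9988,.05],[-.05,.9988]]).T
print('bar in seat', R.T@(m[:2]-[635.5,-38]) if 0 else (R@(m[:2]-np.array([635.,-40.]))).round(1))
print(bot.get_state()['contact_force'])
E
```

```text
[-0.003 -0.003] 0.38
[-0.001 -0.004] 0.37
[-0.011 -0.003] 0.37
[-0.003  0.006] 0.37
[-0.002 -0.   ] 0.38
[0.002 0.001] 0.37
[0.003 0.003] 0.37
[637.8  20.5 228. ] [632.  -97.9 228. ] [634.9 -38.7 228. ]
bar in seat [-0.2  1.3]
[-0.02792185 -0.20060919  0.26241153]
```

```bash
python3 -c "
from bench import bot
print(bot.close_job())"
```

```text
the job is handed in; nothing more can be done
None
```

The deep pail now hangs by its bail on both prongs of the grey hanger, and I handed the job in at about 17 s of the 64 s allowed.

I swung the bail upright with the jaws loosely around its bar while the pail stood on the shelf. I then gripped the bar, lifted the pail, took it in over the prong tips, lowered it into the dips, opened the jaws and retracted straight up.

- **Seating:** the last wrist picture puts the middle of the bar about 0 mm along and 1 mm across from the seat. I took the bar's height there as the seated 228 mm rather than measuring it. The force on the tool showed the prongs taking the load as I lowered.
- **Hanging:** the pail looks upright and clear of the shelf. It showed no motion beyond image noise over about 0.4 s of pictures.
- **Robot:** it is about 130 mm above the release point, with no contact force beyond noise.
- **Other items:** the shallow pail looks to be where it started, and the yellow and green look-alikes were not touched. I judged these by eye.

The scene and top cameras disagreed by about 5 mm sideways. I used the wrist camera for the final alignment, and it matched the combined estimate from those two. None of the checks failed.

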